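# Spring-check the gearbox with the white gear and log the pass

### The arm

A 7-joint arm with a two-finger parallel gripper is mounted at the origin on the work surface. World frame = base frame: x ahead of the robot, y to its left, z up, the work surface at z = 0. Lengths are in m, angles in rad, forces in N, time in s.
With the tool pointing down it reaches from about 0.425 to 0.925 m from the base axis. Payload 6.8 kg.
Tool frame: the origin (TCP) lies on the mounting face of the last link; the fingertips stand 173 mm ahead of it and the grasp point (between the pads) lies 155 mm ahead of it; z points along the fingers, y is the line along which they close (so a half turn about z gives the same grasp; the last joint's range is limited). The gripper opens to 85 mm and grips with 20 to 120 N. Pads are 22 mm wide; open, the fingers measure 114 mm over their backs; the gripper's body (76 mm by 85 mm) begins 54 mm behind the grasp point. The pads swing forward as they close: fully open they stand 13 mm farther back than shut.
Start: joints at [1.135, 0.477, 0.022, 1.555, -0.011, 1.109, -0.083], TCP at [0.217, -0.639, 0.405] pointing down, gripper open.
Joint ranges: [-2.96, 2.96], [-0.34, 2.1], [-1.41, 1.46], [0.24, 2.44], [-1.37, 4.51], [0.17, 1.92], [-2.96, 2.96]. Speed limits (rad/s): [2.39, 2.39, 3.14, 3.14, 3.14, 3.14, 3.14].

### API

Orientations are given as a rotation vector (axis times angle).
In Python, from bench import r gives the robot as it stands.
- The arm moves only by the tool carry_out, never from a script. Its argument "moves" is a list of rows, each a list of 5 numbers: the shift along the tool's x, y, z in m, then the turn about the tool's z in rad, then the finger opening in m, from 0 to 0.0854. In form: [[dx, dy, dz, roll, claw], ...]. A call has exactly 8 rows; each row is the pose to reach, as a shift and turn from the pose commanded when the call began, along the tool's axes at that moment; what a row does not reach only later rows make up. A row lasts 1/10 s, in which the tool goes at most 50 mm and 8.59 degrees, less where a joint would pass 70% of its speed; a pose out of reach is approached as far as the arm can. A call with a gripper value outside its range is refused whole. The fingers move at their own pace and stop on an object; "force" is the grip in N (left out, the last holds). Time passes only in rows, so rows that repeat a pose let the fingers close, or fill a call up. It gives the time, the measured TCP pose, the force, the opening and the grip force at its end, in the units of the state.
- r.get_obs(): the state, without advancing time (a new reading comes with each control period).
- r.grab_frame(name): name is "side" or "top"; returns the picture (400x640x3 uint8, red, green, blue); there is no depth.
- r.calibration(name): a dict with "fx", "fy", "cx", "cy" (pixels), "rvec" (rotation vector, rad) and "tvec" (3), from world to camera coordinates, as OpenCV has them. Camera axes: x right, y down, z forward; pixel columns grow to the right and rows downward; lengths in m; the calibration is good to about 2 mm. A picture is of the moment at which its call begins. calibration takes no time and is no camera call.
- r.hand_in(): hands the job in; it is judged then, once.
The state is a dict: "clock": time; "joints": joint angles; "qvel": joint speeds; "tau": joint torques, N m; "tcp_pos": TCP position; "orientation": TCP orientation; "contact_force": force on the tool from outside, world axes, zero at the start; "moment": the same for the moment, N m; "grip_width": finger opening in m; "gripper_force": force on a finger pad.
Only numpy, scipy, OpenCV 4.12 (cv2) and the standard library are available. Lean on these libraries where they do the work, as an engineer would, in place of code of your own. Each camera call takes 0.05 s, during which the arm holds its last target. There are 200 camera calls.

### The job

Spring-check the gearbox with the white gear: with the fingertips, gently press its white gear down at least halfway through its 8 mm springy travel, then let it rise again, and only then press the green button on the grey test box well in and let it out to log the pass. Grasp nothing, and do not lift, drag or tip the gearbox. Do not touch the orange and blue gearboxes, press no other button, leave the tools where they lie, and finish with the hand clear.

Things in the scene. Friction and masses are not known exactly. Their poses are not given: they have to be found in the camera images.
- gearbox_white: The one to be tested. Small motor gearbox standing loose and upright on the bench, about 0.4 kg: aluminium foot plate 64 x 64 x 6 mm, black housing 38 mm square with a brass top plate 39 mm above the bench, and above it an upright white plastic gear. Origin: centre of its underside; z up along the gear's axis.
- white_top (a point): Centre of the flat round top (22 mm across) of the white gear; 74 mm above the bench when the gear is up. Below it the hub widens to a toothed wheel 36 mm across, its upper face 15 mm under this point. The point moves down with the gear; z up.
- white_gear (a joint): How far the white gear is pushed down, in m: 0 is up, 0.008 is the hard stop. A spring pushes it up: about 1 N starts it, 3 N at 4 mm, 5 N at 8 mm; it comes up again by itself.
- gearbox_orange: Leave it alone. Small motor gearbox standing loose and upright on the bench, about 0.4 kg: aluminium foot plate 64 x 64 x 6 mm, black housing 38 mm square with a brass top plate 39 mm above the bench, and above it an upright orange plastic gear. Origin: centre of its underside; z up along the gear's axis.
- orange_top (a point): Centre of the flat round top (22 mm across) of the orange gear; 74 mm above the bench when the gear is up. Below it the hub widens to a toothed wheel 36 mm across, its upper face 15 mm under this point. The point moves down with the gear; z up.
- orange_gear (a joint): How far the orange gear is pushed down, in m: 0 is up, 0.008 is the hard stop. A spring pushes it up: about 1 N starts it, 3 N at 4 mm, 5 N at 8 mm; it comes up again by itself.
- gearbox_blue: Leave it alone. Small motor gearbox standing loose and upright on the bench, about 0.4 kg: aluminium foot plate 64 x 64 x 6 mm, black housing 38 mm square with a brass top plate 39 mm above the bench, and above it an upright blue plastic gear. Origin: centre of its underside; z up along the gear's axis.
- blue_top (a point): Centre of the flat round top (22 mm across) of the blue gear; 74 mm above the bench when the gear is up. Below it the hub widens to a toothed wheel 36 mm across, its upper face 15 mm under this point. The point moves down with the gear; z up.
- blue_gear (a joint): How far the blue gear is pushed down, in m: 0 is up, 0.008 is the hard stop. A spring pushes it up: about 1 N starts it, 3 N at 4 mm, 5 N at 8 mm; it comes up again by itself.
- testbox: Grey test box fixed to the bench, 85 x 175 x 45 mm (x, y, z) with a black panel and three round push buttons in a row along its y axis: green at y = +52 mm, yellow at 0, red at -52 mm (each has a small lamp of its own colour beside it). Origin: centre of its underside.
- green_button_top (a point): Centre of the top of the green button, a cap 26 mm across facing straight up in a black housing 42 mm across on the test box; 67 mm above the bench and 10 mm above its housing when out; moves with the cap.
- green_button (a joint): How far the green button is pressed, in m: 0 is out, 0.006 is fully in (about 1.5 N starts it, 5 N at the end); a spring brings it out again.
- yellow_button_top (a point): Centre of the top of the yellow button, a cap 26 mm across facing straight up in a black housing 42 mm across on the test box; 67 mm above the bench and 10 mm above its housing when out; moves with the cap.
- yellow_button (a joint): How far the yellow button is pressed, in m: 0 is out, 0.006 is fully in (about 1.5 N starts it, 5 N at the end); a spring brings it out again.
- red_button_top (a point): Centre of the top of the red button, a cap 26 mm across facing straight up in a black housing 42 mm across on the test box; 67 mm above the bench and 10 mm above its housing when out; moves with the cap.
- red_button (a joint): How far the red button is pressed, in m: 0 is out, 0.006 is fully in (about 1.5 N starts it, 5 N at the end); a spring brings it out again.
- cutters: Loose side cutters lying flat, orange-red handles, 135 x 58 x 13 mm, long along x, jaws to +x. Origin near the pivot, on the underside. Leave alone.
- tweezers: Loose steel tweezers lying flat, 127 x 16 x 8 mm, long along x. Origin near the middle of the underside. Leave alone.
- syringe: Loose white dispensing syringe with an orange cap, lying, 132 x 26 x 18 mm, long along x, cap to +x. Origin near the middle of the underside. Leave alone.
- marker: Loose black marker with a blue cap, lying, 128 x 14 x 14 mm, long along x. Origin near the middle of the underside. Leave alone.
Things that resemble listed ones, but are neither listed nor needed, are in the scene too. Leave any pink or turquoise look-alike of the testbox alone.

How it is judged:
On the way, in this order (a step that is already met when the one before it is completed fails the run):
1. the fingers press the white gear down by at least 4 of its 8 mm (value of joint white_gear above 0.004 m and contact force between the fingers and gearbox_white above 0.5 N), for 0.1 s.
2. the fingers leave the white gear and it is up again (value of joint white_gear below 0.0015 m and contact force between the fingers and gearbox_white below 0.1 N), for 0.1 s.
3. the fingers press the green button in by at least 3.5 of its 6 mm (value of joint green_button above 0.0035 m and contact force between the fingers and testbox above 0.5 N), for 0.05 s.
At the end, for the whole second after the job is handed in: All three gears are up and all three buttons out (within 1.5 mm); the three gearboxes stand upright (within 0.15 rad) within 15 mm of where they started, the white one at rest; the four tools lie within 20 mm of where they started (distance of each of gearbox_white, gearbox_orange, gearbox_blue from where it was at the start of the episode below 0.015 m and angle between each of gearbox_white, gearbox_orange, gearbox_blue's own z axis and vertical below 0.15 rad and linear speed of gearbox_white below 0.02 m/s and value of joint each of white_gear, orange_gear, blue_gear, green_button, yellow_button, red_button below 0.0015 m and distance of each of cutters, tweezers, syringe, marker from where it was at the start of the episode below 0.02 m); the robot touches nothing.
It fails at once if the white gearbox is pressed or struck with more than 20 N (contact force between any of the fingers, the arm and gearbox_white above 20 N).
It fails at once if the white gearbox is lifted, dragged more than 15 mm or tipped (height (world z) of gearbox_white above 0.008 m or distance of gearbox_white from where it was at the start of the episode above 0.015 m or angle between gearbox_white's own z axis and vertical above 0.2 rad).
It fails at once if the robot touches the orange or the blue gearbox (over 0.5 N), or it is moved more than 15 mm (contact force between any of the fingers, the arm and gearbox_orange above 0.5 N or contact force between any of the fingers, the arm and gearbox_blue above 0.5 N or distance of any of gearbox_orange, gearbox_blue from where it was at the start of the episode above 0.015 m).
It fails at once if the yellow or the red button is pressed by more than 2 mm (value of joint any of yellow_button, red_button above 0.002 m).
It fails at once if a tool is moved more than 20 mm (distance of any of cutters, tweezers, syringe, marker from where it was at the start of the episode above 0.02 m).
It also fails if it takes over 42 s, if anything falls off the work surface, if the arm or the gripper's body presses on something with over 40 N, if the wrist force passes 120 N, or if a joint passes its speed limit or range.

## Working session

There is one attempt and no reset: what is moved stays moved. The work goes in short steps, Python scripts to look and compute and a tool call to move; the robot and the scene stay as the last step left them, time stands still between calls to the robot, and variables do not carry over. Pictures are saved under pics/ and viewed, at most 10 in all, crops included, and the job is handed in when it is done.

Besides the shell and the picture viewer there is one more tool, called after "Request:" as name(argument=value, ...), one argument or row to a line, values as JSON. carry_out: Moves the arm, as the interface text tells. Its arguments: {"type":"object","properties":{"moves":{"type":"array","items":{"type":"array","items":{"type":"number"}}},"force":{"type":"number"}},"required":["moves"]}

```bash
mkdir -p pics; python3 - <<'E'
from bench import r
import cv2
for n in("top","side"):
    cv2.imwrite(f"pics/{n}0.png",r.grab_frame(n)[:,:,::-1]); print(n,r.calibration(n))
o=r.get_obs();print({k:o[k] for k in("clock","tcp_pos","orientation","grip_width","contact_force")})
E
```

```text
top {'fx': 443.7930993228421, 'fy': 443.7930993228421, 'cx': 323.34862783433226, 'cy': 201.0569669493577, 'rvec': array([ 2.14282827, -2.15768134,  0.08624853]), 'tvec': array([0.11941387, 0.50284209, 1.04455665])}
side {'fx': 364.8136995705723, 'fy': 364.8136995705723, 'cx': 320.0502879602479, 'cy': 200.4271271312538, 'rvec': array([ 2.3276373 , -0.6506919 ,  0.27567172]), 'tvec': array([-0.37711148,  0.30036758,  0.748588  ])}
{'clock': 0.1, 'tcp_pos': array([ 0.21724359, -0.6388199 ,  0.40379736]), 'orientation': array([-3.09784935e+00, -5.12367649e-01,  6.40063307e-04]), 'grip_width': 0.0853867200508158, 'contact_force': array([ 0.60561403, -0.67239481, -0.08501645])}
```

View pics/top0.png

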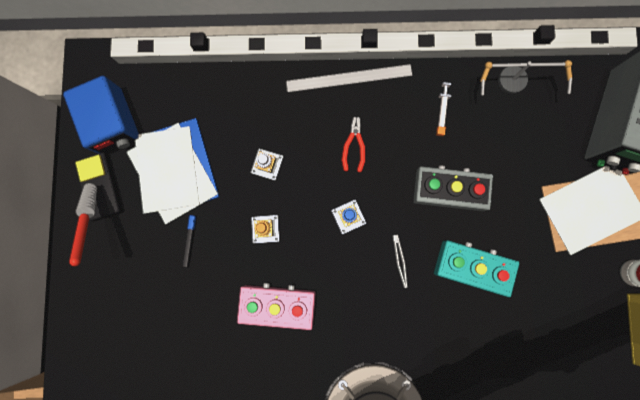

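View pics/side0.png

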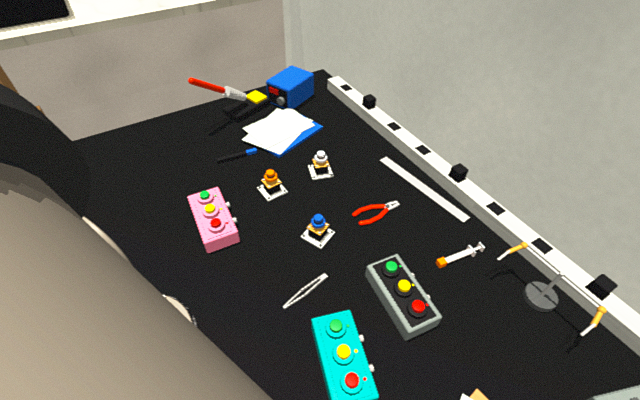

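The top view shows the white gear at about (264,159), orange at (263,228) and blue at (349,214). The grey box's green button is at (434,184); the pink box (276,308) and turquoise box (478,268) are decoys. In the side view, white is at (320,157) and the grey box's green is at (391,267). The white gear and the grey box match the description by colour. I'll measure both and confirm in a crop.

```bash
cat > h.py <<'E'
import numpy as np, cv2
from bench import r
def cam(n):
    c=r.calibration(n);R=cv2.Rodrigues(np.array(c["rvec"]))[0];return c,R,np.array(c["tvec"])
def ray(n,u,v):
    c,R,t=cam(n);d=R.T@np.array([(u-c["cx"])/c["fx"],(v-c["cy"])/c["fy"],1]);return -R.T@t,d/np.linalg.norm(d)
def plane(n,u,v,z):
    o,d=ray(n,u,v);return o+d*(z-o[2])/d[2]
def tri(p,q):
    a,d=ray("top",*p);b,e=ray("side",*q);s=np.linalg.lstsq(np.c_[d,-e],b-a,rcond=None)[0]
    A,B=a+s[0]*d,b+s[1]*e;return (A+B)/2,np.linalg.norm(A-B)
def proj(n,P):
    c,R,t=cam(n);p=R@np.array(P)+t;return np.array([c["fx"]*p[0]/p[2]+c["cx"],c["fy"]*p[1]/p[2]+c["cy"]])
def blobs(im,box,kind):
    x0,y0,x1,y1=box;h=cv2.cvtColor(im[y0:y1,x0:x1],cv2.COLOR_RGB2HSV)
    lo,hi={"white":((0,0,150),(180,60,255)),"green":((45,110,60),(85,255,255)),"yellow":((22,120,120),(35,255,255)),"blue":((100,120,80),(125,255,255)),"orange":((8,150,150),(20,255,255))}[kind]
    m=cv2.inRange(h,lo,hi);n,_,s,c=cv2.connectedComponentsWithStats(m)
    return [(int(s[i,4]),(s[i,:4]+[x0,y0,0,0]).tolist(),(c[i]+[x0,y0]).round(1).tolist()) for i in range(1,n) if s[i,4]>8]
E
python3 - <<'E'
from h import *
T,S=cv2.imread("pics/top0.png")[:,:,::-1].copy(),cv2.imread("pics/side0.png")[:,:,::-1].copy()
for k,b,c in(("white",(245,140,290,185),(300,140,340,185)),("green",(415,165,495,210),(365,250,440,335)),("yellow",(415,165,495,210),(365,250,440,335)),("blue",(330,195,370,235),(300,205,340,250)),("orange",(245,210,285,245),(255,165,290,200))):
    print(k,blobs(T,b,k),blobs(S,c,k))
a=cv2.resize(T[135:245,240:380],None,fx=3,fy=3,interpolation=2);b=cv2.resize(S[145:245,255:345],None,fx=4,fy=4,interpolation=2)
c=cv2.resize(T[160:215,410:500],None,fx=3,fy=3,interpolation=2)
o=np.zeros((565,790,3),np.uint8);o[:330,:420]=a;o[:400,425:785]=b;o[400:565,:270]=c
cv2.imwrite("pics/crop.png",o[:,:,::-1])
E
```

```text
white [(491, [251, 149, 32, 31], [266.2, 163.9])] [(104, [314, 150, 14, 12], [320.2, 156.0]), (167, [308, 164, 26, 16], [319.1, 173.0])]
green [(98, [429, 179, 11, 11], [434.1, 183.8])] [(130, [385, 260, 13, 13], [391.0, 266.2])]
yellow [(109, [451, 181, 12, 11], [456.5, 186.1])] [(147, [398, 279, 17, 13], [404.4, 285.1])]
blue [(123, [343, 209, 13, 13], [348.9, 214.9])] [(158, [310, 213, 16, 15], [317.8, 220.1])]
orange [(118, [256, 221, 14, 14], [262.1, 227.3])] [(127, [263, 169, 15, 20], [270.4, 178.0])]
```

View pics/crop.png

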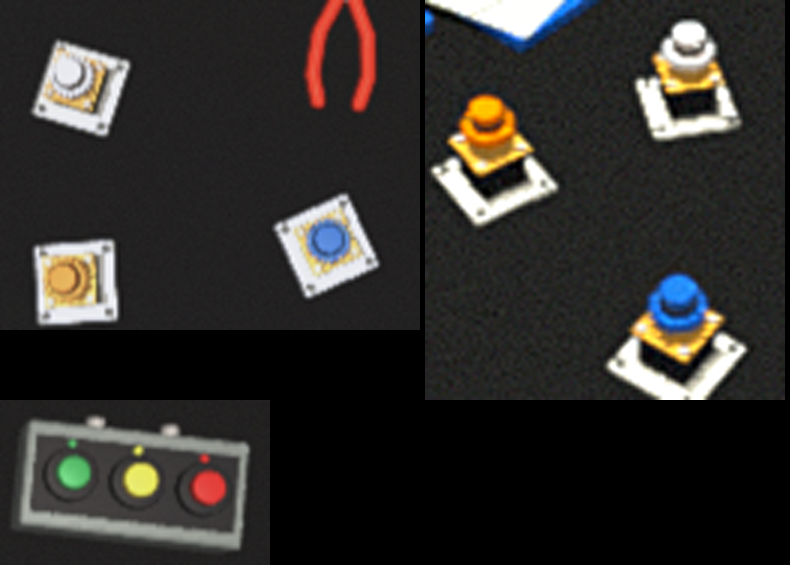

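The crop confirms it. The white gear's flat top is at top-view (263.0,158.7) and side-view (320.7,153.3), with no other white gear nearby. The grey-framed box's leftmost button is green, at (434,184). Next I triangulate both.

```bash
python3 - <<'E'
from h import *
from scipy.spatial.transform import Rotation as Ro
np.set_printoptions(precision=4,suppress=True)
W=plane("top",263,158.7,.074);print("W tri",tri((263,158.7),(320.7,153.3)),"plane",W,"foot",plane("top",267.2,164.3,.006),"side",plane("side",320.7,153.3,.074))
G=plane("top",434.1,183.8,.067);Y=plane("top",456.5,186.1,.067)
print("G tri",tri((434.1,183.8),(391,266.2)),G,plane("side",391,266.2,.067),"G-Y",G-Y,np.linalg.norm(G-Y))
for n,p,q in(("blue",(348.9,214.9),(317.8,220.1)),("or",(262.1,227.3),(270.4,178))):print(n,tri(p,q))
for n,u,v in(("cut",355,150),("tw",400,262),("syr",443,110),("red",480,189)):print(n,plane("top",u,v,.02))
o=r.get_obs();M=Ro.from_rotvec(o["orientation"]).as_matrix();print(M,o["tcp_pos"])
print("reach",np.linalg.norm(W[:2]),np.linalg.norm(G[:2]))
E
```

```text
W tri (array([0.601 , 0.2564, 0.0722]), np.float64(0.0007361397889966778)) plane [0.6003 0.2562 0.074 ] foot [0.6002 0.257  0.006 ] side [0.6002 0.2544 0.074 ]
G tri (array([ 0.5388, -0.1447,  0.0617]), np.float64(0.0007855717572776079)) [ 0.5377 -0.1433  0.067 ] [ 0.5363 -0.147   0.067 ] G-Y [0.0059 0.0515 0.    ] 0.05181556651554637
blue (array([0.468 , 0.055 , 0.0597]), np.float64(0.0017090370687294246))
or (array([0.4398, 0.2614, 0.0477]), np.float64(0.0008977738457039879))
cut [0.6308 0.0374 0.02  ]
tw [ 0.3564 -0.0665  0.02  ]
syr [ 0.7292 -0.1816  0.02  ]
red [ 0.5308 -0.2637  0.02  ]
[[ 0.9467  0.322  -0.0007]
 [ 0.322  -0.9467  0.0016]
 [-0.0001 -0.0017 -1.    ]] [ 0.2172 -0.6388  0.4038]
reach 0.6526801805627342 0.5564653594633197
```

Request:
carry_out(
  moves=[
    [0.027,-0.03,0,0,0],
    [0.054,-0.06,0,0,0],
    [0.081,-0.09,0,0,0],
    [0.108,-0.12,0,0,0],
    [0.135,-0.15,0,0,0],
    [0.162,-0.18,0,0,0],
    [0.189,-0.21,0,0,0],
    [0.217,-0.241,0,0,0],
  ],
  force=20,
)

```text
clock: 0.9
tcp_pos: [0.3454, -0.3395, 0.4045]
orientation: [-3.099, -0.512, 0.0]
contact_force: [0.5, -0.0, -0.0]
grip_width: 0.0
gripper_force: 0.0
```

Request:
carry_out(
  moves=[
    [0.027,-0.03,0,0,0],
    [0.054,-0.06,0,0,0],
    [0.081,-0.09,0,0,0],
    [0.108,-0.12,0,0,0],
    [0.135,-0.15,0,0,0],
    [0.162,-0.18,0,0,0],
    [0.189,-0.21,0,0,0],
    [0.217,-0.241,0,0,0],
  ],
)

```text
clock: 1.7
tcp_pos: [0.4732, -0.0417, 0.4046]
orientation: [3.099, 0.512, -0.001]
contact_force: [0.3, -0.5, 1.0]
grip_width: 0.0003
gripper_force: 0.0
```

Request:
carry_out(
  moves=[
    [0.027,-0.03,0,0,0],
    [0.054,-0.06,0,0,0],
    [0.081,-0.09,0,0,0],
    [0.108,-0.12,0,0,0],
    [0.135,-0.15,0,0,0],
    [0.162,-0.18,0,0,0],
    [0.189,-0.21,0,0,0],
    [0.217,-0.241,0,0,0],
  ],
)

```text
clock: 2.5
tcp_pos: [0.6014, 0.2562, 0.4041]
orientation: [3.099, 0.512, -0.001]
contact_force: [0.8, -0.6, 0.4]
grip_width: -0.0
gripper_force: 0.0
```

```bash
cat > st.py <<'E'
from h import *
from scipy.spatial.transform import Rotation as Ro
import sys
np.set_printoptions(precision=4,suppress=True)
P=np.array({"W":[.6003,.256,.074],"G":[.5377,-.144,.067]}[sys.argv[1]])
o=r.get_obs();M=Ro.from_rotvec(o["orientation"]).as_matrix()
tip=o["tcp_pos"]+M@[0,0,.173]
print(o["clock"],"tip",tip,"shift tool",M.T@(P-tip),"z",M[:,2],"F",o["contact_force"],o["grip_width"],"J",o["joints"])
E
python3 st.py W
```

```text
2.5 tip [0.6012 0.256  0.2311] shift tool [-0.0008 -0.0003  0.1571] z [-0.0007 -0.0008 -1.    ] F [ 0.8348 -0.5812  0.4416] -1.1677571632096606e-05 J [-0.1604  0.4859 -0.4741  1.5839  0.2381  1.1307 -1.9331]
```

Request:
carry_out(
  moves=[
    [-0.001,0,0.02,0,0],
    [-0.001,0,0.045,0,0],
    [-0.001,0,0.07,0,0],
    [-0.001,0,0.095,0,0],
    [-0.001,0,0.115,0,0],
    [-0.001,0,0.128,0,0],
    [-0.001,0,0.135,0,0],
    [-0.001,0,0.135,0,0],
  ],
)

```text
clock: 3.3
tcp_pos: [0.5998, 0.2546, 0.269]
orientation: [3.099, 0.513, -0.002]
contact_force: [-0.4, -0.2, 0.2]
grip_width: 0.0005
gripper_force: 0.0
```

```bash
python3 st.py W; python3 - <<'E'
from h import *
S,T=r.grab_frame("side"),r.grab_frame("top")
o=np.hstack([cv2.resize(S[90:190,270:370],None,fx=4,fy=4,interpolation=2),cv2.resize(T[100:200,220:320],None,fx=4,fy=4,interpolation=2)])
cv2.imwrite("pics/a.png",o[:,:,::-1])
E
```

```text
3.3 tip [0.5996 0.2545 0.096 ] shift tool [ 0.0012 -0.0012  0.022 ] z [-0.0013 -0.0006 -1.    ] F [-0.3595 -0.1936  0.1529] 0.0005158206403828689 J [-0.189   0.6224 -0.4331  1.6989  0.3194  0.8924 -1.9964]
```

View pics/a.png

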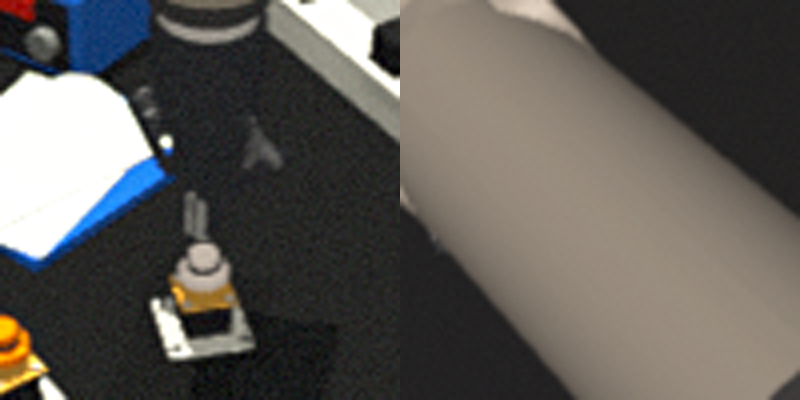

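The side crop shows the closed fingertips ending at about (319,149), just above the white top at (321,153). The arm hides the top view. I'll check where the tip should project.

```bash
python3 -c "
from h import *
print(proj('side',[.5996,.2545,.096]),proj('side',[.6003,.256,.074]),plane('side',319.3,148.8,.096))"
```

```text
[320.64815214 147.40318389] [320.44733424 152.97791186] [0.5930258  0.25114585 0.096     ]
```

Request:
carry_out(
  moves=[
    [0.001,-0.001,0.005,0,0],
    [0.001,-0.001,0.01,0,0],
    [0.001,-0.001,0.014,0,0],
    [0.001,-0.001,0.017,0,0],
    [0.001,-0.001,0.02,0,0],
    [0.001,-0.001,0.022,0,0],
    [0.001,-0.001,0.024,0,0],
    [0.001,-0.001,0.024,0,0],
  ],
)

```text
clock: 4.2
tcp_pos: [0.6006, 0.2559, 0.2456]
orientation: [3.099, 0.512, -0.0]
contact_force: [-0.3, -0.6, 1.6]
grip_width: 0.0003
gripper_force: 0.9
```

```bash
python3 st.py W
```

```text
4.2 tip [0.6005 0.2559 0.0726] shift tool [-0.0002 -0.0002 -0.0014] z [-0.0002 -0.0001 -1.    ] F [-0.2574 -0.6084  1.5985] 0.0002808290422302455 J [-0.1988  0.6523 -0.4221  1.7082  0.3362  0.8537 -2.0105]
```

Contact is at the expected height, with 1.6 N upward. I'll press 5 mm more, to about 6.4 mm of travel, and hold.

Request:
carry_out(
  moves=[
    [0,0,0.001,0,0],
    [0,0,0.002,0,0],
    [0,0,0.003,0,0],
    [0,0,0.004,0,0],
    [0,0,0.005,0,0],
    [0,0,0.005,0,0],
    [0,0,0.005,0,0],
    [0,0,0.005,0,0],
  ],
)

```text
clock: 5.0
tcp_pos: [0.6006, 0.256, 0.2408]
orientation: [3.099, 0.513, 0.0]
contact_force: [-0.5, -1.5, 4.3]
grip_width: 0.0003
gripper_force: 2.1
```

```bash
python3 st.py W
```

```text
5.0 tip [0.6007 0.256  0.0678] shift tool [-0.0003 -0.0001 -0.0062] z [ 0.0002  0.     -1.    ] F [-0.541  -1.5031  4.3059] 0.0002948034176796098 J [-0.2005  0.6582 -0.4197  1.7104  0.3398  0.8455 -2.0131]
```

4.3 N and 6.2 mm agree with the spring data, so the press is good. Now up, slowly at first.

Request:
carry_out(
  moves=[
    [0,0,-0.003,0,0],
    [0,0,-0.006,0,0],
    [0,0,-0.01,0,0],
    [0,0,-0.02,0,0],
    [0,0,-0.04,0,0],
    [0,0,-0.07,0,0],
    [0,0,-0.1,0,0],
    [0,0,-0.12,0,0],
  ],
)

```text
clock: 5.8
tcp_pos: [0.6008, 0.2563, 0.3637]
orientation: [-3.098, -0.513, -0.005]
contact_force: [0.3, -0.0, 0.2]
grip_width: 0.0002
gripper_force: 0.0
```

```bash
python3 st.py G
```

```text
5.8 tip [0.6013 0.2566 0.1907] shift tool [-0.1896  0.3588  0.123 ] z [ 0.0027  0.0015 -1.    ] F [ 0.3025 -0.0101  0.2485] 0.00016984625263594276 J [-0.1659  0.5211 -0.4666  1.6265  0.2609  1.0531 -1.9514]
```

Request:
carry_out(
  moves=[
    [-0.018,0.034,0,0,0],
    [-0.036,0.068,0,0,0],
    [-0.054,0.102,0,0,0],
    [-0.072,0.136,0,0,0],
    [-0.09,0.17,0,0,0],
    [-0.108,0.204,0,0,0],
    [-0.126,0.238,0,0,0],
    [-0.144,0.272,0,0,0],
  ],
)

```text
clock: 6.6
tcp_pos: [0.5514, -0.0493, 0.3615]
orientation: [3.099, 0.513, 0.002]
contact_force: [-0.2, 0.4, 1.0]
grip_width: 0.0
gripper_force: 0.0
```

Request:
carry_out(
  moves=[
    [-0.018,0.034,0,0,0],
    [-0.036,0.068,0,0,0],
    [-0.046,0.087,0.02,0,0],
    [-0.046,0.087,0.05,0,0],
    [-0.046,0.087,0.075,0,0],
    [-0.046,0.087,0.092,0,0],
    [-0.046,0.087,0.1,0,0],
    [-0.046,0.087,0.1,0,0],
  ],
)

```text
clock: 7.4
tcp_pos: [0.5361, -0.1449, 0.2603]
orientation: [-3.099, -0.513, 0.002]
contact_force: [0.2, -0.4, 0.6]
grip_width: 0.0002
gripper_force: 0.0
```

```bash
python3 st.py G; python3 - <<'E'
from h import *
S,T=r.grab_frame("side"),r.grab_frame("top")
o=np.hstack([cv2.resize(S[220:320,340:440],None,fx=4,fy=4,interpolation=2),cv2.resize(S[120:220,240:340],None,fx=4,fy=4,interpolation=2)])
cv2.imwrite("pics/b.png",o[:,:,::-1])
print(blobs(S,(300,140,340,185),"white"))
E
```

```text
7.4 tip [ 0.5359 -0.1449  0.0873] shift tool [ 0.002  -0.0002  0.0203] z [-0.0013  0.0004 -1.    ] F [ 0.2061 -0.3979  0.5587] 0.00017891963277790824 J [ 0.4319  0.49   -0.3553  1.9438  0.2421  0.7501 -1.3062]
[(112, [313, 150, 15, 13], [320.2, 156.1]), (177, [308, 164, 26, 16], [319.1, 172.9])]
```

View pics/b.png

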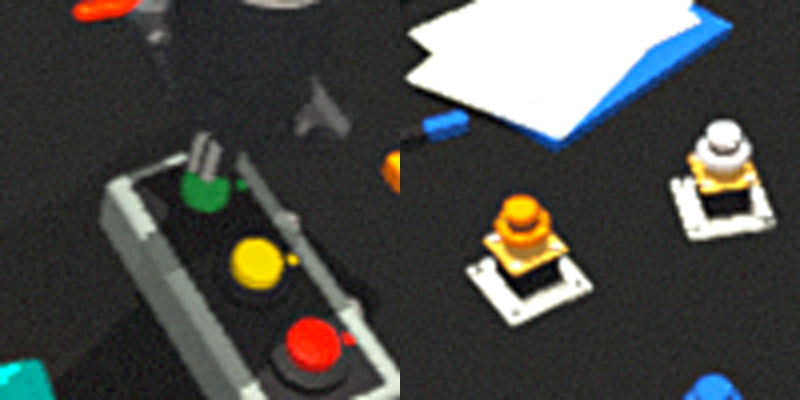

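The white gear is up and unmoved, with the same centroid as before. The fingertips at crop (205,175) stand just above the green button at (205,190). The next move goes down to about 5 mm of press, in two calls.

Request:
carry_out(
  moves=[
    [0.002,0,0.005,0,0],
    [0.002,0,0.01,0,0],
    [0.002,0,0.014,0,0],
    [0.002,0,0.017,0,0],
    [0.002,0,0.019,0,0],
    [0.002,0,0.021,0,0],
    [0.002,0,0.022,0,0],
    [0.002,0,0.022,0,0],
  ],
)

```text
clock: 8.3
tcp_pos: [0.5381, -0.1444, 0.2387]
orientation: [3.099, 0.513, -0.0]
contact_force: [-0.5, -0.3, 2.1]
grip_width: 0.0001
gripper_force: 1.2
```

```bash
python3 st.py G
```

```text
8.3 tip [ 0.5381 -0.1444  0.0657] shift tool [-0.0002 -0.0005 -0.0013] z [-0.0002 -0.0001 -1.    ] F [-0.5189 -0.2856  2.1182] 0.0001365755636859975 J [ 0.4193  0.5238 -0.343   1.9512  0.2614  0.7094 -1.3239]
```

Request:
carry_out(
  moves=[
    [0,0,0.001,0,0],
    [0,0,0.002,0,0],
    [0,0,0.003,0,0],
    [0,0,0.004,0,0],
    [0,0,0.004,0,0],
    [0,0,0.004,0,0],
    [0,0,0.004,0,0],
    [0,0,0.004,0,0],
  ],
)

```text
clock: 9.1
tcp_pos: [0.5382, -0.1444, 0.2347]
orientation: [3.099, 0.513, -0.0]
contact_force: [-2.7, 0.1, 4.5]
grip_width: 0.0002
gripper_force: 2.3
```

```bash
python3 st.py G
```

```text
9.1 tip [ 0.5381 -0.1444  0.0617] shift tool [-0.0003 -0.0006 -0.0053] z [-0. -0. -1.] F [-2.6604  0.1441  4.4822] 0.00024242847345980586 J [ 0.4173  0.5298 -0.3407  1.9531  0.2648  0.7016 -1.3268]
```

4.5 N and 5.3 mm mean the button is well in. Lifting clear.

Request:
carry_out(
  moves=[
    [0,0,-0.003,0,0],
    [0,0,-0.006,0,0],
    [0,0,-0.012,0,0],
    [0,0,-0.03,0,0],
    [0,0,-0.06,0,0],
    [0,0,-0.09,0,0],
    [0,0,-0.12,0,0],
    [0,0,-0.14,0,0],
  ],
)

```text
clock: 9.9
tcp_pos: [0.5386, -0.1444, 0.3773]
orientation: [3.098, 0.513, 0.005]
contact_force: [-0.1, -0.8, -0.2]
grip_width: -0.0002
gripper_force: 0.0
```

Request:
carry_out(
  moves=[
    [0,0,-0.01,0,0],
    [0,0,-0.01,0,0],
    [0,0,-0.01,0,0],
    [0,0,-0.01,0,0],
    [0,0,-0.01,0,0],
    [0,0,-0.01,0,0],
    [0,0,-0.01,0,0],
    [0,0,-0.01,0,0],
  ],
)

```text
clock: 10.7
tcp_pos: [0.5382, -0.1444, 0.3845]
orientation: [-3.099, -0.513, 0.0]
contact_force: [-0.1, -0.3, 0.0]
grip_width: 0.0004
gripper_force: 0.0
```

```bash
python3 - <<'E'
from h import *
S=r.grab_frame("side")
print(blobs(S,(300,140,340,185),"white"),blobs(S,(365,250,440,335),"green"),r.get_obs()["contact_force"])
cv2.imwrite("pics/end.png",S[:,:,::-1])
E
```

```text
[(105, [314, 150, 14, 12], [320.2, 156.0]), (166, [308, 164, 25, 16], [319.0, 173.0])] [(122, [385, 261, 13, 12], [390.9, 266.6])] [0.29119902 0.89461177 0.61138532]
```

View pics/end.png

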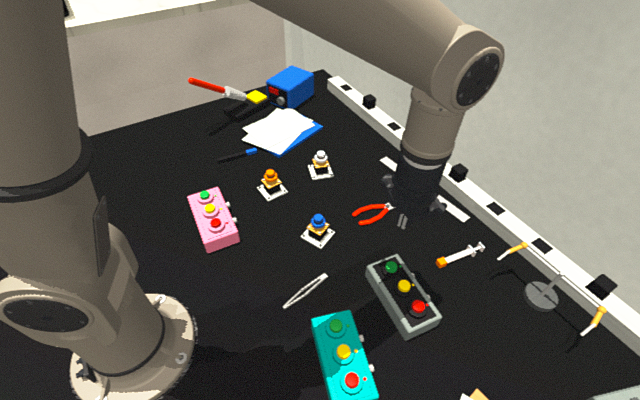

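The picture shows everything in place: the white gear is up at (320,156), the green button is out at (391,266), and the hand is clear above the box.

```bash
python3 -c "
from bench import r
print(r.hand_in())"
```

```text
the job is handed in; nothing more can be done
None
```

I pressed the white gear down about 6 mm and let it rise, then pressed the green button in about 5 mm and let it out; the hand was clear and nothing had visibly moved when I handed the job in, but no verdict came back.

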